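Fetch the swab carton from behind the bottle and the cup

ROBOT

A 6-joint arm with a two-finger parallel gripper is mounted at the origin on a cart in front of the work surface, level with it; the furniture and walls round the work are solid. World frame = base frame: x ahead of the robot, y to its left, z up, the work surface at z = 0. Lengths are in m, angles in degrees, forces in N, time in s.
With the tool pointing down it reaches from about 0.3 to 0.75 m from the base axis. Payload 8.5 kg.
Tool frame: the origin (TCP) lies on the centre line of the jaws, within the pads' length; the fingertips stand 17 mm ahead of it and the grasp point (between the pads) lies 2 mm behind it; z points along the fingers, y is the line along which they close (so a half turn about z gives the same grasp; the last joint's range is limited). The gripper opens to 85 mm and grips with 20 to 120 N. Pads are 22 mm wide; open, the fingers measure 114 mm over their backs; the gripper's body (76 mm by 85 mm) begins 54 mm behind the grasp point. The pads swing forward as they close: fully open they stand 13 mm farther back than shut.
Start: joints at [-77.882, 21.807, 74.336, -0, 83.858, -12.336], TCP at [0.228, -0.501, 0.248] pointing down, gripper open.
Joint ranges: [-178.18, 178.18], [-50.72, 133.34], [12.68, 142.11], [-81.47, 261.47], [9.98, 163.14], [-165.26, 165.26]. Speed limits (degrees/s): [136.94, 136.94, 180, 180, 180, 180].

INTERFACE

Orientations are given as a 3x3 rotation matrix whose columns are the frame's x, y, z axes.
In Python, from rig import env gives the robot as it stands.
- The arm moves only by the shell command python3 -m handwheel 'ROWS' [OPENING] [FORCE]. ROWS is JSON, a list that holds one entry, the list of rows, each a list of 4 numbers: the shift along the tool's x, y, z in m, then the turn about the tool's z in rad. In form: [[[x, y, z, roll], ...]]. A call has 1 to 5 rows; each row shifts and turns the commanded pose from where the row before left it, along the tool's axes as they then stand; what a row does not reach is not made up. A row lasts 1/12 s, in which the tool goes at most 41.7 mm and 7.16 degrees, less where a joint would pass 70% of its speed; a pose out of reach is approached as far as the arm can. A call is refused whole if a number of a shift passes 0.0417 or a number of a turn 0.125, either way. A call with a gripper value outside its range is refused whole. OPENING is the opening in per cent of the stroke, from 0 (shut) to 100 (fully open), set as the call begins (- or left out, the last holds). The fingers move at their own pace and stop on an object; FORCE is the grip in N (left out, the last holds). Time passes only in rows, so rows that do not move let the fingers close. It gives the time, the measured TCP pose, the force and the opening at its end, in the units of the state.
- env.observe(): the state, without advancing time (a new reading comes with each control period).
- env.get_image(name): name is "scene" or "side" or "wrist"; returns (picture, depth): 400x640x3 uint8, red, green, blue; 400x640 float32, m along the optical axis (not along the pixel's ray), 0 where there is no reading.
- env.camera_params(name): a dict with "K" (3x3 intrinsics, pixels), "D" ([k1, k2, p1, p2, k3] as OpenCV has them; the pictures are not rectified), "rvec" (rotation vector, rad) and "tvec" (3), from world to camera coordinates, as OpenCV has them. Camera axes: x right, y down, z forward; pixel columns grow to the right and rows downward; lengths in m; the calibration is good to about 2 mm. A picture is of the moment at which its call begins: read the wrist's pose just before it. camera_params takes no time and is no camera call; for the wrist camera it gives the pose at the moment of the call.
- env.close_job(): hands the job in, once; it reports no verdict.
The state is a dict: "time_s": time; "q": joint angles; "qvel": joint speeds; "joint_efforts": joint torques, N m; "position": TCP position; "tool_rot": TCP orientation; "ft_force": force on the tool from outside, world axes, zero at the start; "wrist_torque": the same for the moment, N m; "grip_width": finger opening in m.
Only numpy, scipy, OpenCV 4.12 (cv2) and the standard library are available. Lean on these libraries where they do the work, as an engineer would, in place of code of your own. Each camera call takes 0.05 s, during which the arm holds its last target. There are 200 camera calls.

TASK

The swab carton stands at the back of the white caddy, behind the dropper bottle and the lidded specimen cup. First move the bottle and the cup out of the way and stand both on the long narrow steel tray; then lay the carton flat on the rectangle in the middle of the wider steel tray, lengthwise along it; last, put the bottle and the cup back on the caddy, each where it stood at the start. Keep the bottle and the cup upright throughout.

Things in the scene. Friction and masses are not known exactly. Their poses are not given: they have to be found in the camera images.
- cup_mid (a point): Centre (half-way up) of the specimen cup: closed, round, 59 mm high, body 42 mm across, screw lid 46 mm across from 46 mm height up; z axis up. Loose, 25 to 45 g. Grip it across body or lid from any side. At the start it stands on one of the caddy's two ringed places.
- bottle_mid (a point): Centre (half-way up) of the amber dropper bottle: round, 102 mm high, body 32 mm across up to the shoulder at about 62 mm, neck 24 mm across up to about 85 mm, slim black bulb on top; z axis up. Loose, 50 to 90 g. Grip it across the body at half height. At the start it stands on the caddy's other ringed place.
- carton_mid (a point): Centre (half-way up) of the small swab carton: closed box, 32 mm (its x) by 84 mm (its y) by 44 mm high (its z, up). Loose, 27 to 48 g. Grip it across its 32 mm width. At the start it lies in the alcove at the back of the caddy, long side along the caddy's y.
- caddy: White caddy, fixed, base 140 (x) by 144 mm (y), 3 mm thick. Origin: centre of its underside, on the work surface; x to its back. Back wall 45 mm high, inner face x = +66; cheeks 35 mm high, x +5 to +69, inner faces y = +-54, a wing at x = +7 out to y = +-70. Carton lies at about x +18, y 0. Grey 54 mm rings at x -36, y +-36 mark the places of bottle and cup (to 5 mm; which is where varies).
- park_tray: Long narrow steel tray where bottle and cup wait: 150 (x) by 74 mm (y) outside, floor 2 mm thick, rim 6 mm high, 3 mm thick. Fixed. Origin: centre of its underside, on the work surface; x along its length. It holds both, one 33 mm to either side of the centre along x. Forceps and a pen, both under 17 mm high and fixed, lie along its long sides at y = +60 and -62 mm.
- carton_tray: Wider steel tray for the carton: a thin black printed rectangle 94 by 42 mm in its middle marks the place. 116 (x) by 96 mm (y) outside, floor 2 mm thick, rim 6 mm high, 3 mm thick. Fixed. Origin: centre of its underside, on the work surface; x along its longer side and the rectangle's; the carton's long side goes along it, either way round. A syringe, 14 mm high and fixed, lies beside it at y = +66 mm.

How it is judged:
By the outcome, as a careful person would: the job done as asked, in the order asked, and still so for the second after the job is handed in, with the robot touching nothing.
It also fails if it takes over 136 s, if anything falls off the work surface, if the arm or the gripper's body presses on something with over 40 N, if the wrist force passes 120 N, or if a joint passes its speed limit or range.

## Working session

There is one attempt and no reset: what is moved stays moved. The work goes in short steps, Python scripts to look and compute and a shell command to move; the robot and the scene stay as the last step left them, time stands still between calls to the robot, and variables do not carry over. Pictures are saved under pics/ and viewed, on a budget of 14 in all, crops included, one or two more only if the job needs it, and the job is handed in when it is done.

```bash
ls; mkdir -p pics; cat > h.py <<'E'
import numpy as np, cv2
from rig import env
def save(n,f):
    im,d=env.get_image(n); p=env.camera_params(n)
    cv2.imwrite(f'pics/{f}.png',im[:,:,::-1]); np.savez(f'pics/{f}.npz',im=im,d=d,**{k:np.array(v,float) for k,v in p.items() if k in('K','D','rvec','tvec')})
def load(f): return np.load(f'pics/{f}.npz')
def plane(s,uv,z):
    uv=np.array(uv,float).reshape(-1,1,2); n=cv2.undistortPoints(uv,s['K'],s['D']).reshape(-1,2)
    R=cv2.Rodrigues(s['rvec'])[0]; c=-R.T@s['tvec'].reshape(3)
    r=np.c_[n,np.ones(len(n))]@R
    return c+r*((z-c[2])/r[:,2])[:,None]
def cloud(s):
    d=s['d']; v,u=np.mgrid[:d.shape[0],:d.shape[1]]
    n=cv2.undistortPoints(np.stack([u,v],-1).reshape(-1,1,2).astype(float),s['K'],s['D']).reshape(-1,2)
    R=cv2.Rodrigues(s['rvec'])[0]
    return ((np.c_[n,np.ones(len(n))]*d.reshape(-1,1)-s['tvec'].reshape(3))@R).reshape(*d.shape,3)
def proj(s,P): return cv2.projectPoints(np.array(P,float).reshape(-1,3),s['rvec'],s['tvec'],s['K'],s['D'])[0].reshape(-1,2)
E
python3 - <<'E'
from h import *
save('scene','s0'); save('side','d0')
o=env.observe(); print(o['position'],np.round(o['tool_rot'],3),o['time_s'],o['grip_width'])
a=cv2.imread('pics/s0.png')
cv2.imwrite('pics/both.png',cv2.resize(np.vstack([a,cv2.imread('pics/d0.png')]),None,fx=.75,fy=.75))
for f in('s0','d0'):
    s=load(f);R=cv2.Rodrigues(s['rvec'])[0];print(-R.T@s['tvec'].reshape(3),R[2])
E
```

```text
pics
[ 0.22763408 -0.50042999  0.24777071] [[ 0.91   0.414 -0.   ]
 [ 0.414 -0.91   0.001]
 [ 0.    -0.001 -1.   ]] 0.1 0.0855313353949737
[0.13711895 0.70908447 0.60786094] [ 0.35622886 -0.72731602 -0.58661095]
[ 0.5023182  -0.83292952  0.75409684] [-0.06110563  0.77445247 -0.6296741 ]
```

View pics/both.png

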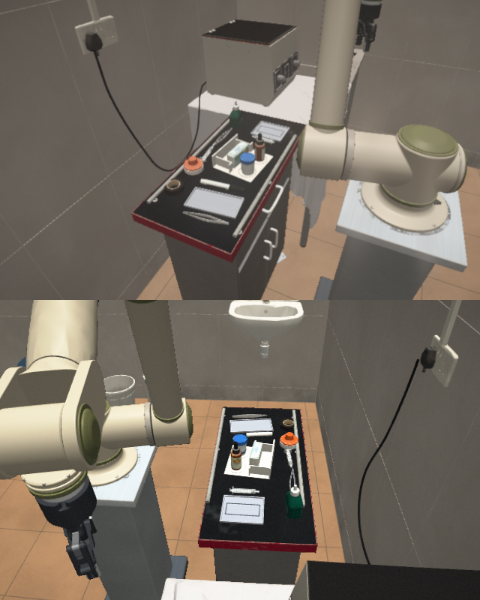

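The top picture (scene) and the bottom one (side) both show the bench clear of the arm. The caddy is mid-bench, at about (245,155) in the top half and (250,458) in the lower. I'll enlarge both.

```bash
python3 - <<'E'
from h import *
a=cv2.imread('pics/s0.png')[120:340,170:420]; b=cv2.imread('pics/d0.png')[130:340,255:435]
cv2.imwrite('pics/s0c.png',cv2.resize(a,None,fx=2.6,fy=2.6,interpolation=2)); cv2.imwrite('pics/d0c.png',cv2.resize(b,None,fx=2.8,fy=2.8,interpolation=2))
s=load('d0');c=cloud(s);print(c[200:340:10,260:430:15].round(3)[:, :, :].reshape(14,-1,3)[::2].tolist()[2])
E
```

```text
[[0.098, 0.808, -0.856], [0.171, 0.809, -0.853], [0.381, -0.062, 0.002], [0.414, -0.057, -0.002], [0.448, -0.057, 0.0], [0.482, -0.054, -0.001], [0.516, -0.049, -0.004], [0.55, -0.051, -0.001], [0.584, -0.048, -0.002], [0.617, -0.047, -0.0], [0.651, -0.044, -0.002], [0.894, 0.862, -0.866]]
```

View pics/s0c.png

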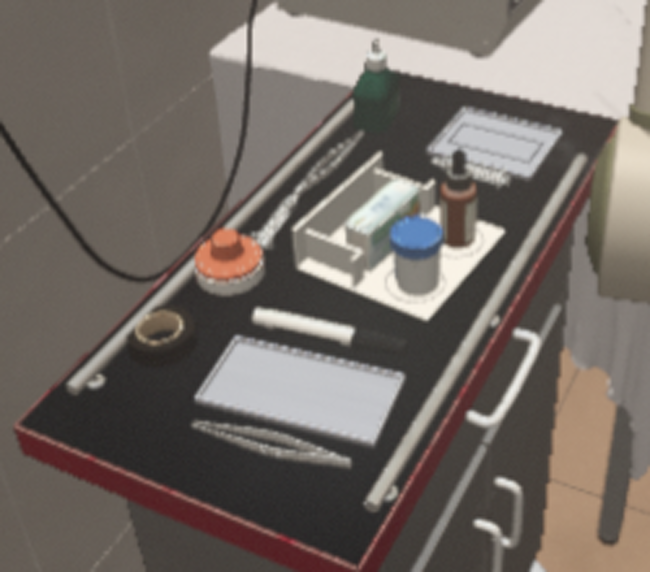

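View pics/d0c.png

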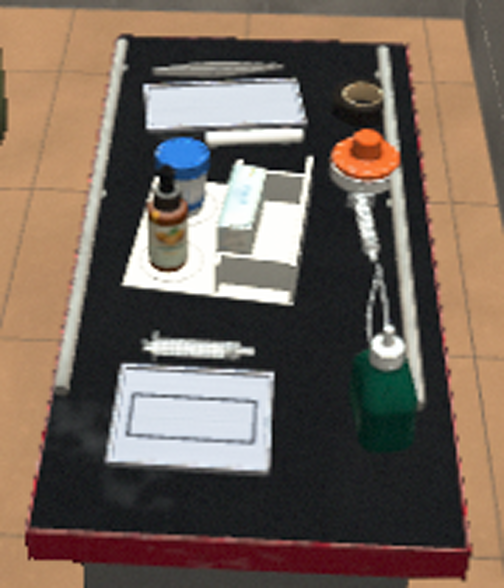

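Scene crop: the bottle is at (460,200), the cup at (415,255), the carton at (385,215), the park tray at (300,390) and the carton tray at (495,140). The side crop agrees: the long tray is at (225,105), the wide tray at (190,418), and the bottle stands nearer the robot's right (−y) with the cup at +y. Next I'll measure them.

```bash
cat > m.py <<'E'
from h import *
from scipy.optimize import least_squares
def circ(P,r,c0): 
    f=least_squares(lambda c:np.hypot(*(P-c).T)-r,c0,loss='soft_l1',f_scale=.002); return f.x.round(4),len(P),np.abs(f.fun).mean().round(4)
def rect(s,mask,z):
    cs=cv2.findContours(mask.astype(np.uint8),cv2.RETR_EXTERNAL,cv2.CHAIN_APPROX_NONE)[0]
    out=[]
    for c in cs:
        if cv2.contourArea(c)<200: continue
        p=plane(s,c.reshape(-1,2),z)[:,:2]
        r=cv2.minAreaRect((p*1000).astype(np.float32)); out.append((np.round(r[0],1),np.round(r[1],1),round(r[2],1)))
    return out
E
python3 - <<'E'
from m import *
for f in('s0','d0'):
    s=load(f);c=cloud(s);im=s['im'].astype(int);R_,G,B=im[...,0],im[...,1],im[...,2]
    ok=(s['d']>0)&(c[...,0]>.3)&(c[...,0]<.62)&(abs(c[...,1])<.4)&(c[...,2]>-.02)&(c[...,2]<.13)
    blue=ok&(B>1.6*R_)&(B>90)&(c[...,2]>.035); P=c[blue]; print(f,'blue',P.mean(0).round(3),P.min(0).round(3),P.max(0).round(3))
    T=P[P[:,2]>P[:,2].max()-.008]; print(' lidtop',((T.max(0)+T.min(0))/2).round(3),np.ptp(T,0).round(3))
    b0=P.mean(0)[:2]
    print(' cupfit',circ(P[:,:2][P[:,2]<.058],.023,b0))
    am=ok&(R_>1.5*B)&(R_>40)&(c[...,2]>.01)&(c[...,2]<.063); P=c[am]; P=P[np.hypot(*(P[:,:2]-b0).T)<.12]
    print(' bottle',np.median(P,0).round(3),circ(P[:,:2],.016,np.median(P,0)[:2]), P[:,2].max())
    tr=ok&(im.min(2)>110)&(c[...,2]<.02)
    for t in rect(s,tr,.004): print(' rect',t)
    ct=ok&(c[...,2]>.043)&(c[...,2]<.051)&(np.hypot(*(c[...,:2]-b0).transpose(2,0,1))<.15)&~blue&(G>130)
    for t in rect(s,ct,.047): print(' z47',t)
E
```

```text
s0 blue [0.442 0.074 0.06 ] [0.421 0.049 0.058] [0.463 0.095 0.063]
 lidtop [0.442 0.072 0.061] [0.042 0.046 0.005]
 cupfit (array([0.4418, 0.0735]), 0, np.float64(nan))
 bottle [0.429 0.014 0.043] (array([ 0.4337, -0.0008]), 124, np.float64(0.0021)) 0.06296171986504047
 rect (array([472.3, 224.2]), array([152. ,  77.6]), 7.2)
 rect (array([507.9, 160.6]), array([92.2, 20.7]), 7.8)
 rect (array([478.9,  32.2]), array([148.5, 150.7]), 83.7)
 rect (array([366.7,  -5.4]), array([ 18.5, 361.7]), 0.1)
 rect (array([ 464.9, -162.9]), array([126.9, 119.5]), 88.5)
 z47 (array([491.5,  35. ]), array([87.2, 33.1]), 81.7)
d0 blue [0.442 0.066 0.06 ] [ 0.419 -0.003  0.05 ] [0.463 0.092 0.104]
 lidtop [ 0.437 -0.003  0.104] [0. 0. 0.]
 cupfit (array([0.4405, 0.0709]), 34, np.float64(0.0011))
 bottle [ 0.435 -0.016  0.055] (array([ 0.4329, -0.0028]), 103, np.float64(0.0013)) 0.06285237211442239
 rect (array([ 462.1, -172.6]), array([ 97.1, 117.9]), 88.7)
 rect (array([523.4,  54.1]), array([97.6, 35.1]), 83.6)
 rect (array([473.6,  29.1]), array([146.8, 140.6]), 84.0)
 rect (array([471.1, 212.4]), array([151.9, 104.1]), 7.2)
 rect (array([362.4,  91.9]), array([ 15.5, 480.1]), 0.1)
 z47 (array([492.9,  29.7]), array([87.6, 29.1]), 82.0)m.py:4: RuntimeWarning: Mean of empty slice.
  f=least_squares(lambda c:np.hypot(*(P-c).T)-r,c0,loss='soft_l1',f_scale=.002); return f.x.round(4),len(P),np.abs(f.fun).mean().round(4)
  ret = ret.dtype.type(ret / rcount)
```

Bottle ≈ (0.433, −0.002), cup ≈ (0.441, 0.072). They are 74 mm apart against a nominal 72, so the caddy's yaw is about −6.4°. The carton is at (0.492, 0.032), the park tray at (0.472, 0.222) with yaw 7.2°, and the carton tray at (0.462, −0.172) with yaw about −1.3°. All sizes match. I'll move over the caddy for a wrist look.

```bash
cat >> h.py <<'E'
def go(x,y,z,yaw=None):
    o=env.observe();R=np.array(o['tool_rot']);p=np.array(o['position'])
    cy=np.degrees(np.arctan2(R[1,0],R[0,0]))
    r=0 if yaw is None else np.radians((cy-yaw+90)%180-90)
    a=np.radians(cy)-r; Rn=np.array([[np.cos(a),np.sin(a),0],[np.sin(a),-np.cos(a),0],[0,0,-1]])
    print('t%.2f'%o['time_s'],'at',p.round(4),'yaw %.2f'%cy,'w %.4f'%o['grip_width'],'F',np.round(o['ft_force'],1),'| first roll %.3f, then tool shift'%r,(Rn.T@(np.array([x,y,z])-p)).round(4))
E
python3 -m handwheel '[[[0,0,0,0.108],[0,0,0,0.108],[0,0,0,0.108],[0,0,0,0.108],[0,0,0,0.108]]]' 60
python3 -m handwheel '[[[0.0099,-0.037,0,0],[0.0099,-0.037,0,0],[0.0099,-0.037,0,0],[0.0099,-0.037,0,0],[0.0099,-0.037,0,0]]]'
python3 -m handwheel '[[[0.0099,-0.037,0,0],[0.0099,-0.037,0,0],[0.0099,-0.037,0,0],[0.0099,-0.037,0,0],[0.0099,-0.037,0,0]]]'
python3 -m handwheel '[[[0.0099,-0.037,0,0],[0.0099,-0.037,0,0],[0.0099,-0.037,0,0],[0.0099,-0.037,0,0],[0.0099,-0.037,0,0]]]'
python3 -m handwheel '[[[0,0,0,0],[0,0,0,0],[0,0,0,0]]]'
python3 - <<'E'
from h import *
go(.437,.035,.248,-6.4); save('wrist','w0')
E
```

```text
time_s: 0.52
position: [0.2276, -0.5005, 0.248]
tool_rot: [[0.993, -0.118, -0.0], [-0.118, -0.993, 0.001], [-0.0, -0.001, -1.0]]
ft_force: [-0.0, 0.0, -0.7]
grip_width: 0.0509
time_s: 0.93
position: [0.2979, -0.3205, 0.248]
tool_rot: [[0.994, -0.113, -0.0], [-0.113, -0.994, 0.001], [-0.0, -0.001, -1.0]]
ft_force: [1.3, -0.4, 0.3]
grip_width: 0.0514
time_s: 1.35
position: [0.3679, -0.1423, 0.2483]
tool_rot: [[0.994, -0.113, -0.0], [-0.113, -0.994, 0.0], [-0.0, -0.0, -1.0]]
ft_force: [0.4, -1.0, -0.7]
grip_width: 0.0515
time_s: 1.77
position: [0.438, 0.0361, 0.2483]
tool_rot: [[0.994, -0.113, -0.0], [-0.113, -0.994, -0.0], [-0.0, 0.0, -1.0]]
ft_force: [1.1, -0.7, 0.5]
grip_width: 0.0513
time_s: 2.02
position: [0.4377, 0.0339, 0.248]
tool_rot: [[0.994, -0.112, -0.001], [-0.112, -0.994, -0.0], [-0.001, 0.0, -1.0]]
ft_force: [0.3, 0.2, 0.2]
grip_width: 0.051
t2.02 at [0.4377 0.0339 0.248 ] yaw -6.46 w 0.0510 F [0.3 0.2 0.2] | first roll -0.001, then tool shift [-0.0008 -0.0011  0.    ]
```

View pics/w0.png

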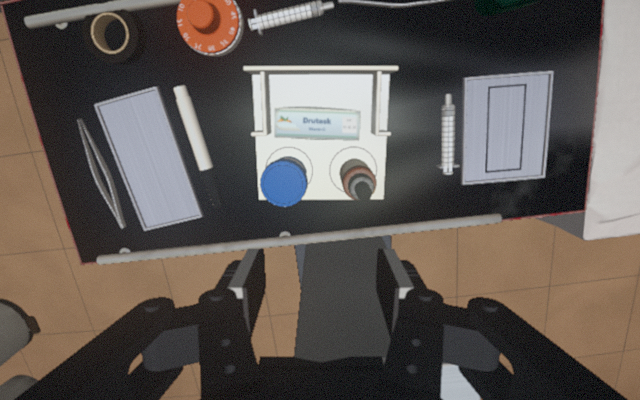

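The wrist view shows everything: the cup lid at (284,184) with its ring at (290,168), the bottle bulb at (362,190) with its ring at (354,170), the carton at (317,122), the park tray at (149,158) and the carton tray at (507,128). I'll refine from this.

```bash
python3 - <<'E'
from m import *
s=load('w0');im=s['im'].astype(int);R_,G,B=im[...,0],im[...,1],im[...,2];c=cloud(s)
R=cv2.Rodrigues(s['rvec'])[0];print('cam',(-R.T@s['tvec'].ravel()).round(3))
blue=(B>1.6*R_)&(B>70); blue[220:]=0
m=cv2.morphologyEx(blue.astype(np.uint8),cv2.MORPH_OPEN,np.ones((3,3)))
cs=max(cv2.findContours(m,0,1)[0],key=cv2.contourArea); 
p=plane(s,cs.reshape(-1,2),.062)[:,:2]; print('lid',circ(p,.023,p.mean(0)), np.ptp(p,axis=0))
br=(R_>1.3*B)&(R_>35)&(R_<170);br[:140]=0;br[205:]=0;br[:,:335]=0;br[:,385:]=0
P=c[br]; P=P[(P[:,2]>.008)&(P[:,2]<.061)];print('bot depth',circ(P[:,:2],.016,P[:,:2].mean(0)))
gray=im.mean(2)
for n,(x0,y0,x1,y1),z in(('carton',(265,98,370,145),.047),):
    q=(c[...,2]>.043)&(c[...,2]<.051); k=np.zeros_like(q);k[y0:y1,x0:x1]=1; print(n,rect(s,q&k,z))
for n,(x0,y0,x1,y1),z in(('park',(90,80,205,235),.005),('ctray',(459,65,560,190),.005)):
    k=np.zeros((400,640),bool);k[y0:y1,x0:x1]=1; q=k&(B>110)&(B>R_) 
    print(n,rect(s,q,z))
k=np.zeros((400,640),bool);k[80:178,478:535]=1
print('black',rect(s,cv2.morphologyEx((k&(gray<110)).astype(np.uint8),cv2.MORPH_CLOSE,np.ones((5,5))),.002))
print('gray sample',gray[120:124,480:530:3].round(0)[0])
k=np.zeros((400,640),bool);k[62:203,245:400]=1; print('caddy',rect(s,k&(im.min(2)>110)&(c[...,2]<.008),.003))
E
```

```text
cam [0.508 0.025 0.372]
lid (array([0.4416, 0.0684]), 131, np.float64(0.0013)) [0.04474179 0.04345048]
bot depth (array([ 0.4329, -0.004 ]), 68, np.float64(0.0006))
carton [(array([492.9,  30.1]), array([81.7, 29.1]), 81.3)]
park [(array([471.3, 222.1]), array([150. ,  74.8]), 7.0)]
ctray [(array([ 462.4, -174.4]), array([ 96.9, 116.5]), 88.7)]
black []
gray sample [170. 172. 153. 150. 173. 168. 170. 170. 173. 167. 171. 172. 171. 172.
 137. 166. 167.]
caddy [(array([504.6, -43.2]), array([ 9.6, 57.5]), 83.8), (array([473.9,  30.9]), array([149.5, 135.2]), 83.5), (array([520.1,  91.9]), array([ 9.3, 57.5]), 83.9)]
```

Bottle (0.433, −0.003), cup (0.4416, 0.0695); the caddy's yaw is −6.5° and everything agrees within 3 mm. Next, the bottle grasp.

```bash
python3 -m handwheel '[[[0,0.0187,0,0],[-0.0005,0.0186,0,0],[0,0,0,0],[0,0,0.037,0],[0,0,0.037,0]]]' | head -2
python3 -m handwheel '[[[0,0,0.03,0],[0,0,0.03,0],[0,0,0.03,0],[0,0,0.02,0],[0,0,0.01,0]]]' | head -2
python3 -m handwheel '[[[0,0,0,0],[0,0,0,0],[0,0,0,0]]]'
python3 - <<'E'
from h import *
go(.433,-.003,.054,-6.5); save('side','d1');save('wrist','w1')
a=cv2.imread('pics/d1.png')[160:260,290:390]; cv2.imwrite('pics/m1.png',np.hstack([cv2.resize(a,(400,400)),cv2.imread('pics/w1.png')[:,100:500]]))
E
```

```text
time_s: 2.48
position: [0.4338, -0.0043, 0.1747]
time_s: 2.9
position: [0.432, -0.0034, 0.0522]
time_s: 3.15
position: [0.4336, -0.0034, 0.0551]
tool_rot: [[0.993, -0.114, 0.001], [-0.114, -0.993, -0.0], [0.001, 0.0, -1.0]]
ft_force: [-0.1, 0.1, 1.2]
grip_width: 0.0511
t3.15 at [ 0.4336 -0.0034  0.0551] yaw -6.54 w 0.0511 F [-0.1  0.1  1.2] | first roll -0.001, then tool shift [-0.0007 -0.0004  0.0011]
```

View pics/m1.png

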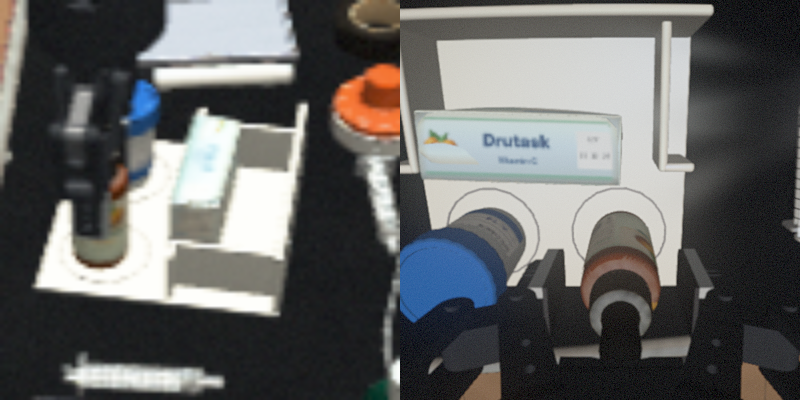

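The bottle sits centred between the pads, which are at x ≈ 545 and 690 of the composite. Closing, then lifting.

```bash
python3 -m handwheel '[[[0,0,0,0],[0,0,0,0],[0,0,0,0],[0,0,0,0],[0,0,0,0]]]' 0 30 | tail -1
python3 -m handwheel '[[[0,0,0,0],[0,0,0,0],[0,0,-0.005,0],[0,0,-0.015,0],[0,0,-0.02,0]]]'
python3 -m handwheel '[[[0,0,-0.02,0],[0,0,-0.02,0],[0,0,-0.01,0],[0,0,0,0],[0,0,0,0]]]'
python3 - <<'E'
from h import *
R=np.radians(7.1);c=np.array([.4718,.2222]);e=np.array([np.cos(R),np.sin(R)])
for k in(-.033,.033): print(c+k*e)
go(*(c-.033*e),.145,7.1)
E
```

```text
grip_width: 0.0314
time_s: 4.08
position: [0.4326, -0.0028, 0.0944]
tool_rot: [[0.994, -0.113, -0.002], [-0.113, -0.994, 0.001], [-0.003, -0.0, -1.0]]
ft_force: [-0.1, 0.2, -1.2]
grip_width: 0.0313
time_s: 4.5
position: [0.4331, -0.0029, 0.1446]
tool_rot: [[0.994, -0.113, 0.001], [-0.113, -0.994, -0.0], [0.001, 0.0, -1.0]]
ft_force: [-0.8, -0.3, -1.1]
grip_width: 0.0308
[0.43905305 0.21812115]
[0.50454695 0.22627885]
t4.50 at [ 0.4331 -0.0029  0.1446] yaw -6.48 w 0.0308 F [-0.8 -0.3 -1.1] | first roll -0.237, then tool shift [ 0.0332 -0.2186 -0.0004]
```

Bottle held at 31 mm opening. I'll carry it to the near slot of the park tray.

```bash
python3 -m handwheel '[[[0,-0.01,0,-0.047],[0,-0.015,0,-0.048],[0,-0.02,0,-0.048],[0,-0.02,0,-0.047],[0,-0.02,0,-0.047]]]' | head -2
python3 -m handwheel '[[[0.002,-0.025,0,0],[0.004,-0.025,0,0],[0.004,-0.025,0,0],[0.004,-0.02,0,0],[0.004,-0.015,0,0]]]' | head -2
python3 -m handwheel '[[[0.002,-0.01,0,0],[0,0,0,0],[0,0,0,0]]]' >/dev/null
python3 -c "
from h import *
go(.439,.2181,.145,7.1)"
```

```text
time_s: 4.92
position: [0.4331, 0.0833, 0.1433]
time_s: 5.33
position: [0.4368, 0.1955, 0.1432]
t5.58 at [0.4381 0.2035 0.1437] yaw 7.20 w 0.0313 F [ 0.5 -1.1 -0.6] | first roll 0.002, then tool shift [ 0.0027 -0.0144 -0.0013]
```

```bash
python3 -m handwheel '[[[0.0017,-0.008,0.01,0],[0.001,-0.0064,0.02,0],[0,0,0.025,0],[0,0,0.015,0],[0,0,0.008,0]]]' | head -2
python3 -m handwheel '[[[0,0,0.006,0],[0,0,0.002,0],[0,0,0,0],[0,0,0,0]]]'
python3 - <<'E'
from h import *
go(.439,.2181,.0545,7.1); save('side','d2');save('scene','s2')
a=cv2.imread('pics/d2.png')[120:220,290:390];b=cv2.imread('pics/s2.png')[200:300,230:330]; cv2.imwrite('pics/m2.png',np.hstack([cv2.resize(a,(400,400)),cv2.resize(b,(400,400))]))
E
```

```text
time_s: 6.0
position: [0.4385, 0.2174, 0.0639]
time_s: 6.33
position: [0.4399, 0.218, 0.0589]
tool_rot: [[0.992, 0.123, 0.001], [0.123, -0.992, 0.0], [0.001, -0.0, -1.0]]
ft_force: [0.1, -0.2, -0.1]
grip_width: 0.0314
t6.33 at [0.4399 0.218  0.0589] yaw 7.08 w 0.0314 F [ 0.1 -0.2 -0.1] | first roll -0.000, then tool shift [-0.0009 -0.0002  0.0044]
```

View pics/m2.png

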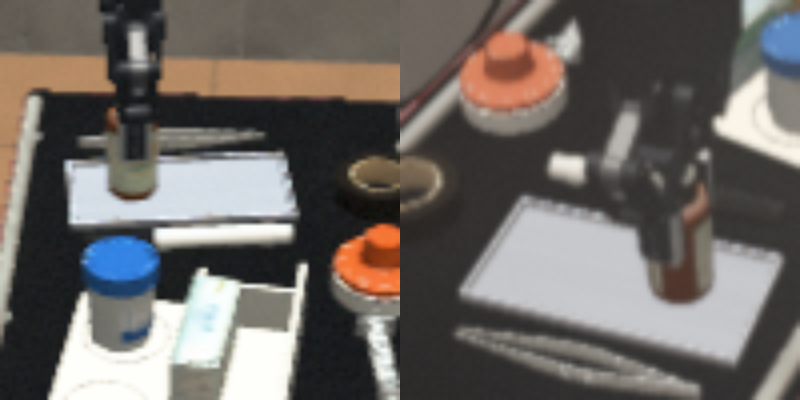

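The bottle is upright over the tray floor, about 4 mm above it. Lower, release, retreat and head to the cup.

```bash
python3 -m handwheel '[[[0,0,0.0015,0],[0,0,0.0015,0],[0,0,0.001,0],[0,0,0,0],[0,0,0,0]]]'
python3 -m handwheel '[[[0,0,0,0],[0,0,0,0],[0,0,0,0],[0,0,0,0]]]' 60
python3 -m handwheel '[[[0,0,-0.015,0],[0,0,-0.03,0],[0,0,-0.035,0],[0,0,-0.035,0],[0,0,-0.02,0]]]' | head -2
python3 - <<'E'
from h import *
go(.4416,.0695,.19,-6.5)
E
```

```text
time_s: 6.85
position: [0.4395, 0.218, 0.0543]
tool_rot: [[0.992, 0.123, -0.0], [0.123, -0.992, 0.0], [-0.0, -0.0, -1.0]]
ft_force: [0.4, -0.4, -0.4]
grip_width: 0.0316
time_s: 7.18
position: [0.4395, 0.218, 0.0544]
tool_rot: [[0.992, 0.124, 0.0], [0.124, -0.992, 0.0], [0.0, -0.0, -1.0]]
ft_force: [0.0, -0.7, -0.5]
grip_width: 0.0511
time_s: 7.6
position: [0.4401, 0.2182, 0.1929]
t7.60 at [0.4401 0.2182 0.1929] yaw 7.10 w 0.0507 F [-0.1  0.8  0. ] | first roll 0.237, then tool shift [0.0183 0.1476 0.0029]
```

Bottle released (51 mm). Now the cup.

```bash
python3 -m handwheel '[[[0,0.01,0,0.047],[0,0.02,0,0.048],[0,0.03,0,0.048],[0,0.03,0,0.047],[0.0,0.03,0,0.047]]]' 70 | head -2
python3 -m handwheel '[[[0,0,0,0],[0,0,0,0],[0,0,0,0]]]' >/dev/null
python3 -c "
from h import *
go(.4416,.0695,.1,-6.5)"
```

```text
time_s: 8.02
position: [0.4404, 0.0971, 0.1894]
t8.27 at [0.4406 0.0985 0.1894] yaw -6.48 w 0.0600 F [ 0.4  1.2 -0.7] | first roll 0.000, then tool shift [0.0043 0.0287 0.0894]
```

```bash
python3 -m handwheel '[[[0.002,0.0145,0,0],[0.002,0.014,0,0],[0,0,0.03,0],[0,0,0.04,0],[0,0,0.02,0]]]' | head -2
python3 -m handwheel '[[[0,0,0.03,0],[0,0,0.03,0],[0,0,0.012,0],[0,0,0,0],[0,0,0,0]]]'
python3 - <<'E'
from h import *
go(.4416,.0695,.027,-6.5); save('wrist','w3'); save('side','d3')
a=cv2.imread('pics/d3.png')[110:230,290:410]; cv2.imwrite('pics/m3.png',np.hstack([cv2.resize(a,(400,400)),cv2.imread('pics/w3.png')[:,100:500]]))
E
```

```text
time_s: 8.68
position: [0.4401, 0.0705, 0.0966]
time_s: 9.1
position: [0.4413, 0.0703, 0.0272]
tool_rot: [[0.994, -0.111, -0.001], [-0.111, -0.994, 0.0], [-0.001, -0.0, -1.0]]
ft_force: [-1.5, -0.3, 0.4]
grip_width: 0.0598
t9.10 at [0.4413 0.0703 0.0272] yaw -6.39 w 0.0598 F [-1.5 -0.3  0.4] | first roll 0.002, then tool shift [0.0003 0.0008 0.0002]
```

View pics/m3.png

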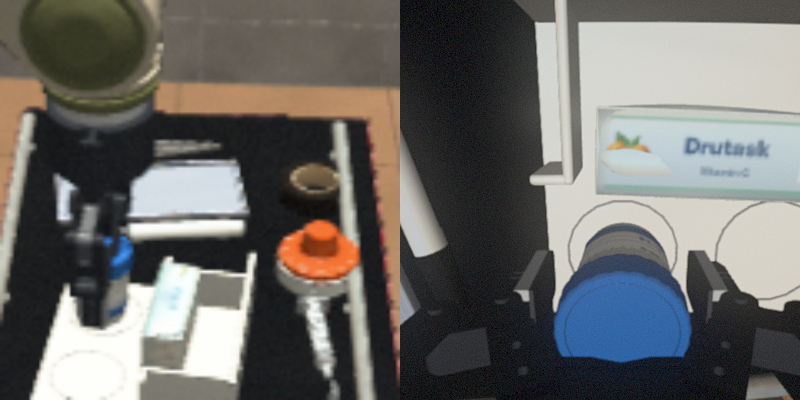

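The cup is centred between the pads (535 and 708, lid centre 622). Closing and lifting.

```bash
python3 -m handwheel '[[[0,0,0,0],[0,0,0,0],[0,0,0,0],[0,0,0,0],[0,0,0,0]]]' 0 25 | tail -1
python3 -m handwheel '[[[0,0,0,0],[0,0,-0.005,0],[0,0,-0.015,0],[0,0,-0.02,0],[0,0,-0.02,0]]]' | tail -2
python3 -m handwheel '[[[0,0,-0.02,0],[0,0,-0.02,0],[0,0,-0.01,0],[0.01,0,0,-0.03],[0.015,0,0,-0.03]]]'
python3 -c "
from h import *
go(.5045,.2263,.135,7.1)"
```

```text
grip_width: 0.044
ft_force: [0.5, 0.1, -0.4]
grip_width: 0.0441
time_s: 10.45
position: [0.4659, 0.0673, 0.1391]
tool_rot: [[0.999, -0.052, 0.002], [-0.052, -0.999, -0.0], [0.002, 0.0, -1.0]]
ft_force: [0.3, -0.1, -0.1]
grip_width: 0.0441
t10.45 at [0.4659 0.0673 0.1391] yaw -2.95 w 0.0441 F [ 0.3 -0.1 -0.1] | first roll -0.175, then tool shift [ 0.058  -0.1531  0.0041]
```

```bash
python3 -m handwheel '[[[0.011,-0.01,0,-0.035],[0.011,-0.02,0,-0.035],[0.012,-0.025,0,-0.035],[0.012,-0.025,0,-0.035],[0.012,-0.025,0,-0.035]]]' | head -2
python3 -m handwheel '[[[0,-0.022,0,0],[0,-0.016,0,0],[0,-0.008,0,0],[0,0,0,0],[0,0,0,0]]]'|head -2
python3 - <<'E'
from h import *
go(.5045,.2263,.0262,7.1); save('side','d4');save('scene','s4')
a=cv2.imread('pics/d4.png')[100:200,290:390];b=cv2.imread('pics/s4.png')[170:290,230:350]; cv2.imwrite('pics/m4.png',np.hstack([cv2.resize(a,(400,400)),cv2.resize(b,(400,400))]))
E
```

```text
time_s: 10.87
position: [0.5216, 0.1741, 0.1382]
time_s: 11.28
position: [0.5155, 0.2184, 0.1377]
t11.28 at [0.5155 0.2184 0.1377] yaw 7.00 w 0.0440 F [-0.4 -0.4  0.2] | first roll -0.002, then tool shift [-0.0099 -0.0092  0.1115]
```

View pics/m4.png

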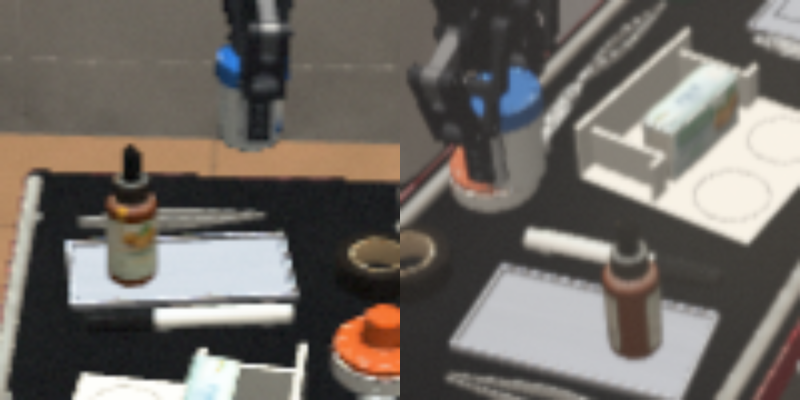

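The bottle stands upright on the tray and the cup is held, roughly upright. Correcting the offset and lowering.

```bash
python3 -m handwheel '[[[-0.005,-0.0046,0.005,0],[-0.005,-0.0046,0.015,0],[0,0,0.03,0],[0,0,0.03,0],[0,0,0.015,0]]]' | head -2
python3 -m handwheel '[[[0,0,0.008,0],[0,0,0.003,0],[0,0,0,0],[0,0,0,0]]]'
python3 -c "
from h import *
go(.5045,.2263,.0262,7.1)"
```

```text
time_s: 11.8
position: [0.5028, 0.2259, 0.0393]
time_s: 12.13
position: [0.505, 0.2266, 0.0322]
tool_rot: [[0.993, 0.121, 0.002], [0.121, -0.993, 0.0], [0.002, -0.0, -1.0]]
ft_force: [-0.0, -0.2, -0.1]
grip_width: 0.0442
t12.13 at [0.505  0.2266 0.0322] yaw 6.96 w 0.0442 F [-0.  -0.2 -0.1] | first roll -0.002, then tool shift [-0.0005  0.0002  0.006 ]
```

```bash
python3 -m handwheel '[[[0,0,0.002,0],[0,0,0.0015,0],[0,0,0.0012,0],[0,0,0.001,0],[0,0,0,0]]]'
python3 -m handwheel '[[[0,0,0,0],[0,0,0,0],[0,0,0,0]]]'
python3 -c "
from h import *
go(.5045,.2263,.0262,7.1)"
```

```text
time_s: 12.55
position: [0.5052, 0.2268, 0.0275]
tool_rot: [[0.993, 0.122, 0.003], [0.122, -0.993, 0.001], [0.003, -0.0, -1.0]]
ft_force: [-2.8, -0.4, 15.9]
grip_width: 0.0441
time_s: 12.8
position: [0.5051, 0.2268, 0.0275]
tool_rot: [[0.993, 0.122, 0.003], [0.122, -0.993, 0.0], [0.003, -0.0, -1.0]]
ft_force: [-3.9, -0.0, 15.8]
grip_width: 0.0442
t12.80 at [0.5051 0.2268 0.0275] yaw 6.99 w 0.0442 F [-3.9 -0.  15.8] | first roll -0.002, then tool shift [-0.0006  0.0004  0.0013]
```

Contact at 16 N, so the cup sits about 1 mm lower in the grip than expected. I'll ease up slightly, release and retreat.

```bash
python3 -m handwheel '[[[0,0,-0.001,0],[0,0,0,0],[0,0,0,0]]]' | sed -n 2,4p
python3 -m handwheel '[[[0,0,0,0],[0,0,0,0],[0,0,0,0],[0,0,0,0]]]' 70
python3 -m handwheel '[[[0,0,-0.01,0],[0,0,-0.02,0],[0,0,-0.03,0],[0,0,-0.035,0],[0,0,-0.035,0]]]' | head -2
python3 -m handwheel '[[[0,0,-0.03,0],[0,0,0,0]]]' | head -2
python3 - <<'E'
from h import *
go(.4925,.031,.19,81.7)
E
```

```text
position: [0.5048, 0.2267, 0.0276]
tool_rot: [[0.993, 0.122, 0.002], [0.122, -0.993, 0.0], [0.002, -0.0, -1.0]]
ft_force: [-2.5, -1.2, 9.3]
time_s: 13.38
position: [0.5045, 0.2266, 0.0265]
tool_rot: [[0.993, 0.121, -0.0], [0.121, -0.993, -0.0], [-0.0, 0.0, -1.0]]
ft_force: [-0.4, -0.0, 0.5]
grip_width: 0.0597
time_s: 13.8
position: [0.5041, 0.2265, 0.1586]
time_s: 13.97
position: [0.5064, 0.2272, 0.1934]
t13.97 at [0.5064 0.2272 0.1934] yaw 6.99 w 0.0602 F [-0.1 -0.1  0.4] | first roll -1.304, then tool shift [-0.1961  0.0145  0.0034]
```

```bash
python3 -m handwheel '[[[0,0,0,-0.12],[0,0,0,-0.12],[0,0,0,-0.12],[0,0,0,-0.12],[0,0,0,-0.12]]]' 58 | head -1
python3 -m handwheel '[[[0,0,0,-0.12],[0,0,0,-0.12],[0,0,0,-0.12],[0,0,0,-0.12],[0,0,0,-0.12]]]' | head -1
python3 -m handwheel '[[[0,0,0,-0.104],[-0.02,0,0,0],[-0.035,0.003,0,0],[-0.04,0.004,0,0],[-0.04,0.003,0,0]]]' | head -1
python3 -m handwheel '[[[-0.035,0.003,0,0],[-0.02,0.0015,0,0],[0,0,0,0],[0,0,0,0]]]' | head -2
python3 - <<'E'
from h import *
print(np.round(env.observe()['q'],1));go(.4925,.031,.1,81.7); save('wrist','w5');save('side','d5')
a=cv2.imread('pics/d5.png')[110:230,290:410]; cv2.imwrite('pics/m5.png',np.hstack([cv2.resize(a,(400,400)),cv2.imread('pics/w5.png')[:,100:500]]))
E
```

```text
time_s: 14.38
time_s: 14.8
time_s: 15.22
time_s: 15.55
position: [0.4913, 0.0358, 0.1868]
[-9.6 19.4 89.1  0.  71.4 -1.2]
t15.55 at [0.4913 0.0358 0.1868] yaw 81.57 w 0.0493 F [0.3 0.7 0.1] | first roll -0.002, then tool shift [-0.0046  0.0019  0.0868]
```

View pics/m5.png

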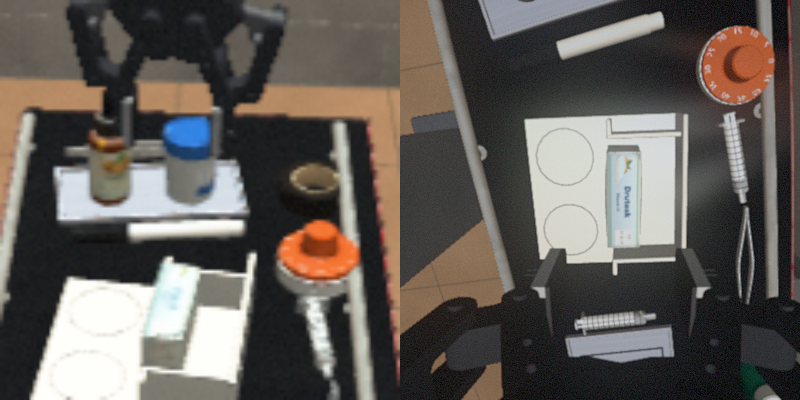

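Bottle and cup both stand upright on the park tray. The carton at (622,197) is aligned to within about 2° of the jaws. One refinement of its pose.

```bash
python3 - <<'E'
from m import *
s=load('w5');c=cloud(s)
q=(c[...,2]>.041)&(c[...,2]<.053);k=np.zeros_like(q);k[140:256,300:348]=1
k2=cv2.morphologyEx((q&k).astype(np.uint8),cv2.MORPH_OPEN,np.ones((5,5)))
print(rect(s,k2,.047)); P=c[k2>0]; print(np.median(P,0), P[:,0].min(),P[:,0].max())
go(.4925,.031,.03,81.7)
E
```

```text
[(array([492.8,  32.5]), array([81.9, 28.5]), 81.7)]
[0.49293142 0.03490157 0.04742757] 0.47334964864172596 0.5118111036989529
t15.65 at [0.4913 0.0372 0.1867] yaw 81.72 w 0.0496 F [ 0.1 -0.3 -0. ] | first roll 0.000, then tool shift [-0.0059  0.0021  0.1567]
```

```bash
python3 -m handwheel '[[[-0.0055,0.002,0.02,0],[0,0,0.035,0],[0,0,0.035,0],[0,0,0.02,0],[0,0,0,0]]]' | sed -n '1,2p;4p'
python3 -m handwheel '[[[0,0,0.015,0],[0,0,0.015,0],[0,0,0.012,0],[0,0,0.006,0],[0,0,0,0]]]'
python3 -c "
from h import *
go(.4928,.0315,.028,81.7); save('wrist','w6')"
```

```text
time_s: 16.07
position: [0.4906, 0.0322, 0.0732]
ft_force: [-0.9, 0.3, 0.0]
time_s: 16.48
position: [0.4927, 0.0314, 0.0287]
tool_rot: [[0.143, 0.99, -0.0], [0.99, -0.143, 0.0], [0.0, -0.0, -1.0]]
ft_force: [1.1, 0.7, -0.6]
grip_width: 0.0496
t16.48 at [0.4927 0.0314 0.0287] yaw 81.75 w 0.0496 F [ 1.1  0.7 -0.6] | first roll 0.001, then tool shift [0.0001 0.0001 0.0007]
```

View pics/w6.png

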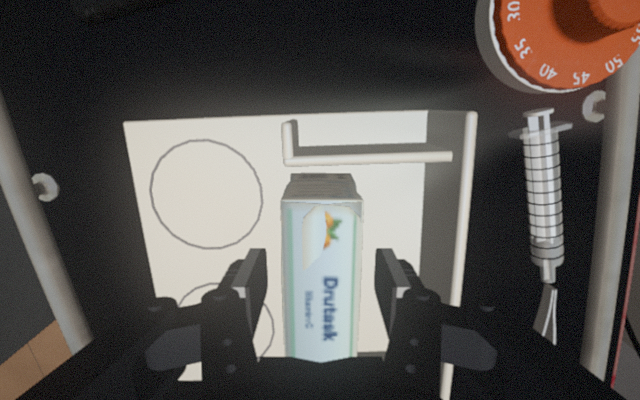

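The carton (283–360) is centred between the pads (265 and 378) and clear of the back wall. Grip and lift.

```bash
python3 -m handwheel '[[[0,0,0,0],[0,0,0,0],[0,0,0,0],[0,0,0,0],[0,0,0,0]]]' 0 25 | tail -1
python3 -m handwheel '[[[0,0,0,0],[0,0,-0.005,0],[0,0,-0.015,0],[0,0,-0.02,0],[0,0,-0.02,0]]]' | tail -2
python3 -m handwheel '[[[0,0,-0.02,0],[0,0,-0.02,0],[-0.01,0,0,0],[-0.02,0,0,0],[-0.03,0,0,0]]]' | head -2
python3 -m handwheel '[[[-0.04,0,0,0],[-0.04,0,0,0],[-0.03,0,0,0],[-0.02,0,0,0],[-0.01,0,0,0]]]' | head -2
python3 -m handwheel '[[[0,0,0,0.12],[0,0,0,0.12],[0,0,0,0.12],[0,0,0,0.12],[0,0,0,0.12]]]' | head -2
python3 -m handwheel '[[[0,0,0,0.12],[0,0,0,0.12],[0,0,0,0.12],[0,0,0,0.12],[0,0,0,0.12]]]' | head -2
python3 -m handwheel '[[[0,0,0,0.12],[0,0,0,0.12],[0,0,0,0],[0,0,0,0]]]'
python3 - <<'E'
from h import *
go(.4622,-.174,.0278,-1.3); save('side','d7');save('wrist','w7')
a=cv2.imread('pics/d7.png')[200:320,280:400]; cv2.imwrite('pics/m7.png',np.hstack([cv2.resize(a,(400,400)),cv2.imread('pics/w7.png')[:,100:500]]))
E
```

```text
grip_width: 0.0317
ft_force: [0.8, -0.0, -1.1]
grip_width: 0.0316
time_s: 17.78
position: [0.4835, -0.0283, 0.1287]
time_s: 18.2
position: [0.4629, -0.1698, 0.1282]
time_s: 18.62
position: [0.4634, -0.1666, 0.1283]
time_s: 19.03
position: [0.4634, -0.1665, 0.1283]
time_s: 19.37
position: [0.4635, -0.1667, 0.1284]
tool_rot: [[1.0, -0.01, -0.0], [-0.01, -1.0, 0.0], [-0.0, -0.0, -1.0]]
ft_force: [-0.1, -0.7, 0.2]
grip_width: 0.0318
t19.37 at [ 0.4635 -0.1667  0.1284] yaw -0.58 w 0.0318 F [-0.1 -0.7  0.2] | first roll 0.013, then tool shift [-0.0012  0.0073  0.1006]
```

View pics/m7.png

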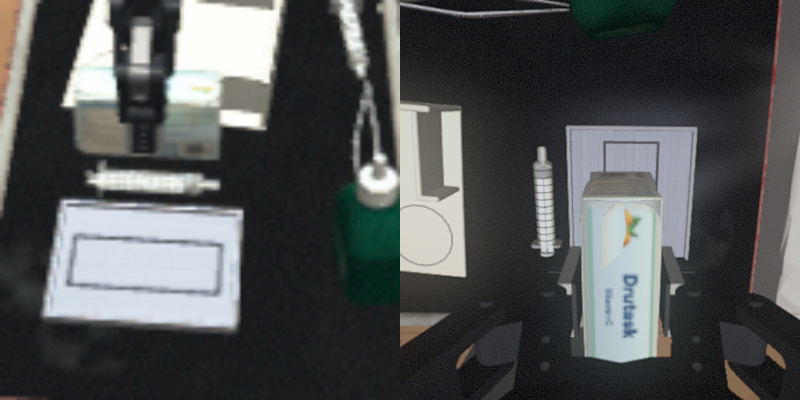

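The carton is held level above the tray and the printed rectangle is clear in the side view, its crop centred at (147,265). I'll measure the rectangle itself, and the carton top in the grip.

```bash
python3 - <<'E'
from m import *
s=load('d7'); g=s['im'].mean(2)
# crop scale 400/120; rectangle interior bounds
x0,y0,x1,y1=[int(v) for v in(280+62*.3,200+228*.3,280+228*.3,200+300*.3)]
sub=g[y0:y1,x0:x1]; bh=cv2.morphologyEx(g.astype(np.uint8),cv2.MORPH_BLACKHAT,np.ones((9,9)))
m=np.zeros(g.shape,np.uint8); m[y0:y1,x0:x1]=bh[y0:y1,x0:x1]>18
p=cv2.findNonZero(m); P=plane(s,p.reshape(-1,2),.002)[:,:2]*1000
print(len(P),cv2.minAreaRect(P.astype(np.float32)))
s=load('w7');c=cloud(s); q=(abs(c[...,2]-.147)<.006)&(abs(c[...,0]-.4635)<.08)&(abs(c[...,1]+.1667)<.0165)
q=cv2.morphologyEx(q.astype(np.uint8),cv2.MORPH_OPEN,np.ones((5,5)));P=c[q>0];print(len(P),np.percentile(P,[1,50,99],axis=0).round(4));print(rect(s,q,.1475))
E
```

```text
226 ((458.8385009765625, -173.1112060546875), (45.16667938232422, 103.80152130126953), 88.3061752319336)
12896 [[ 0.4419 -0.1811  0.1429]
 [ 0.4767 -0.1669  0.1461]
 [ 0.505  -0.1509  0.1479]]
[(array([ 473.6, -167.1]), array([27.8, 66. ]), 89.4)]
```

The carton is centred in the grip: its far end at x 0.505 puts the centre at 0.4635. The rectangle fit came out 10 mm too long from stray pixels, so I take the tray centre, measured twice at (0.462, −0.1735), yaw −1.4°.

```bash
python3 -m handwheel '[[[0,0,0,0.014],[-0.0014,0.007,0.01,0],[0,0,0.025,0],[0,0,0.025,0],[0,0,0.02,0]]]' | sed -n '2p'
python3 -m handwheel '[[[0,0,0.01,0],[0,0,0.003,0],[0,0,0,0],[0,0,0,0],[0,0,0,0]]]'
python3 -c "
from h import *
go(.462,-.1735,.0277,-1.4)"
```

```text
position: [0.4618, -0.174, 0.0473]
time_s: 20.3
position: [0.4625, -0.1743, 0.0365]
tool_rot: [[1.0, -0.028, 0.001], [-0.028, -1.0, -0.001], [0.001, 0.001, -1.0]]
ft_force: [-0.7, -0.1, -0.3]
grip_width: 0.0318
t20.30 at [ 0.4625 -0.1743  0.0365] yaw -1.60 w 0.0318 F [-0.7 -0.1 -0.3] | first roll -0.003, then tool shift [-0.0005 -0.0008  0.0088]
```

```bash
python3 -m handwheel '[[[-0.0005,-0.0008,0.004,-0.003],[0,0,0.003,0],[0,0,0.001,0],[0,0,0,0],[0,0,0,0]]]' | sed -n '2p;4p'
python3 -m handwheel '[[[0,0,0.0005,0],[0,0,0,0],[0,0,0,0]]]' | sed -n '2p;4p'
```

```text
position: [0.4618, -0.1732, 0.0286]
ft_force: [-2.4, 1.7, 12.9]
position: [0.4617, -0.1732, 0.0286]
ft_force: [-5.1, 3.0, 20.1]
```

Contact. Ease off, release, retreat and check.

```bash
python3 -m handwheel '[[[0,0,-0.0014,0],[0,0,0,0],[0,0,0,0]]]' | sed -n '2p;4p'
python3 -m handwheel '[[[0,0,0,0],[0,0,0,0],[0,0,0,0],[0,0,0,0]]]' 55 | tail -2
python3 -m handwheel '[[[0,0,-0.01,0],[0,0,-0.02,0],[0,0,-0.03,0],[0,0,-0.035,0],[0,0,-0.035,0]]]' | head -2
python3 -m handwheel '[[[0,0,-0.03,0],[-0.03,-0.03,0,0],[-0.03,-0.03,0,0],[0,0,0,0],[0,0,0,0]]]' | head -2
python3 - <<'E'
from m import *
save('wrist','w8')
s=load('w8');c=cloud(s);im=s['im'].astype(int)
for n,x,y,zr,z in(('carton',.462,-.174,(.041,.051),.046),):
    q=(c[...,2]>zr[0])&(c[...,2]<zr[1])&(abs(c[...,0]-x)<.07)&(abs(c[...,1]-y)<.05)
    q=cv2.morphologyEx(q.astype(np.uint8),cv2.MORPH_OPEN,np.ones((5,5)));print(n,rect(s,q,z))
go(.4395,.218,.2,7.1)
E
```

```text
position: [0.4617, -0.1733, 0.0287]
ft_force: [-0.9, 0.1, 4.9]
ft_force: [-0.2, -0.1, -0.2]
grip_width: 0.0471
time_s: 21.97
position: [0.4612, -0.173, 0.1597]
time_s: 22.38
position: [0.403, -0.1116, 0.1888]
carton [(array([ 463.3, -174.2]), array([29.3, 81.7]), 89.0)]
t22.43 at [ 0.4041 -0.1127  0.1888] yaw -1.41 w 0.0466 F [ 0.3  0.1 -0.1] | first roll -0.149, then tool shift [ 0.076  -0.3238 -0.0112]
```

View pics/w8.png

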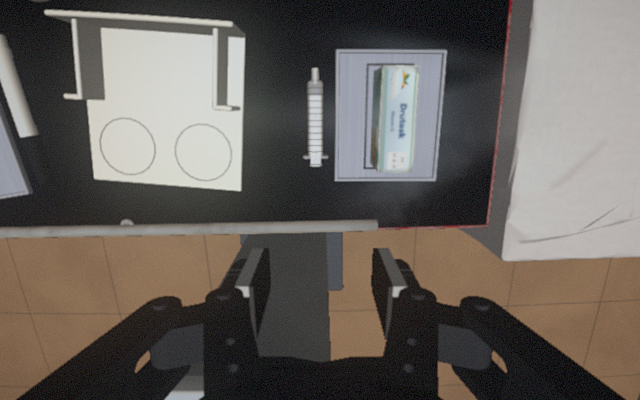

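The carton lies flat inside the rectangle, measured (0.463, −0.174), yaw −1°. Now the cup goes back first, in reverse order.

```bash
python3 -m handwheel '[[[0,0,0,-0.075],[0,0,0,-0.074],[0.014,-0.032,0,0],[0.014,-0.032,0,0],[0.014,-0.032,0,0]]]' 70 | head -2
python3 -m handwheel '[[[0.014,-0.032,0,0],[0.014,-0.032,0,0],[0.014,-0.032,0,0],[0.014,-0.032,0,0],[0.014,-0.032,0,0]]]' | head -2
python3 -m handwheel '[[[0.014,-0.032,0,0],[0.014,-0.032,0,0],[0,0,0,0],[0,0,0,0],[0,0,0,0]]]' | head -2
python3 - <<'E'
from m import *
go(.5045,.2266,.027,7.1); save('wrist','w9')
s=load('w9');im=s['im'].astype(int);R_,B=im[...,0],im[...,2]
blue=((B>1.6*R_)&(B>70)).astype(np.uint8);m=cv2.morphologyEx(blue,cv2.MORPH_OPEN,np.ones((3,3)))
cs=max(cv2.findContours(m,0,1)[0],key=cv2.contourArea);p=plane(s,cs.reshape(-1,2),.061)[:,:2];print('lid',circ(p,.023,p.mean(0)),np.ptp(p,axis=0))
c=cloud(s);z=c[...,2];q=(z>.075)&(z<.115)&(c[...,0]>.4)&(c[...,0]<.48)&(abs(c[...,1]-.218)<.04);print('bulb',np.median(c[q],0),z[q].max())
E
```

```text
time_s: 22.85
position: [0.4353, -0.0122, 0.1884]
time_s: 23.27
position: [0.4851, 0.1566, 0.1882]
time_s: 23.68
position: [0.5041, 0.2216, 0.188]
t23.68 at [0.5041 0.2216 0.188 ] yaw 7.09 w 0.0600 F [0.3 0.4 0.6] | first roll -0.000, then tool shift [ 0.001  -0.0049  0.161 ]
lid (array([0.5052, 0.226 ]), 161, np.float64(0.0009)) [0.04549867 0.04354428]
bulb [0.44306976 0.21787835 0.08236371] 0.10342245583793874
```

View pics/w9.png

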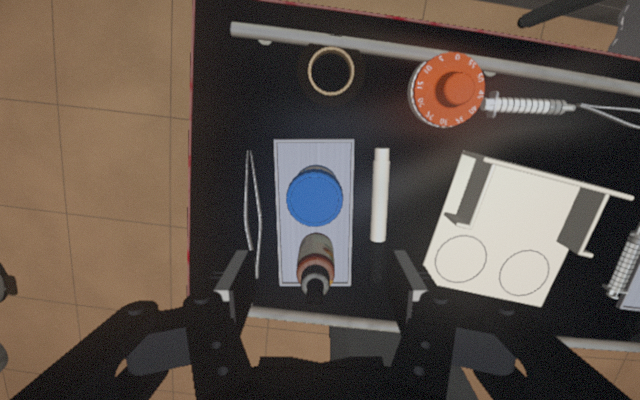

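The cup (lid 0.505, 0.226) and the bottle (0.44, 0.218) both stand upright. Grasping the cup.

```bash
python3 -m handwheel '[[[0.0015,-0.0045,0.02,0],[0,0,0.035,0],[0,0,0.035,0],[0,0,0.03,0],[0,0,0.02,0]]]' | head -2
python3 -m handwheel '[[[0,0,0.014,0],[0,0,0.007,0],[0,0,0,0],[0,0,0,0],[0,0,0,0]]]' | sed -n '2p;4p'
python3 -m handwheel '[[[0,0,0,0],[0,0,0,0],[0,0,0,0],[0,0,0,0],[0,0,0,0]]]' 0 25 | sed -n '2p;5p'
python3 -m handwheel '[[[0,0,0,0],[0,0,-0.005,0],[0,0,-0.015,0],[0,0,-0.02,0],[0,0,-0.02,0]]]' | tail -2
python3 -m handwheel '[[[0,0,-0.02,0],[0,0,-0.02,0],[0,0,-0.01,0],[0,0,0,0],[0,0,0,0]]]'
python3 -c "
from h import *
go(.4416,.0697,.13,-6.5)"
```

```text
time_s: 24.15
position: [0.5038, 0.225, 0.046]
position: [0.5052, 0.2264, 0.0287]
ft_force: [0.5, -0.1, 0.5]
position: [0.5051, 0.2267, 0.0288]
grip_width: 0.0445
ft_force: [0.4, -0.9, -0.4]
grip_width: 0.0441
time_s: 25.82
position: [0.5044, 0.2266, 0.1374]
tool_rot: [[0.992, 0.124, 0.0], [0.124, -0.992, 0.0], [0.0, -0.0, -1.0]]
ft_force: [-0.6, -0.6, -0.4]
grip_width: 0.0442
t25.82 at [0.5044 0.2266 0.1374] yaw 7.10 w 0.0442 F [-0.6 -0.6 -0.4] | first roll 0.237, then tool shift [-0.0446  0.163   0.0074]
```

```bash
python3 -m handwheel '[[[0,0.01,0,0.047],[0,0.02,0,0.048],[0,0.025,0,0.048],[0,0.025,0,0.047],[-0.01,0.025,0,0.047]]]' | head -2
python3 -m handwheel '[[[-0.012,0.022,0,0],[-0.012,0.016,0,0],[-0.012,0.008,0,0],[0,0,0,0],[0,0,0,0]]]' | head -2
python3 -c "
from h import *
go(.4414,.0700,.0298,-6.5)"
```

```text
time_s: 26.23
position: [0.4964, 0.1212, 0.136]
time_s: 26.65
position: [0.4547, 0.0808, 0.1368]
t26.65 at [0.4547 0.0808 0.1368] yaw -6.54 w 0.0443 F [ 0.4  0.5 -0.4] | first roll -0.001, then tool shift [-0.012   0.0122  0.107 ]
```

```bash
python3 -m handwheel '[[[-0.006,0.006,0,0],[-0.006,0.006,0.01,0],[0,0,0.025,0],[0,0,0.03,0],[0,0,0.02,0]]]' | sed -n 2p
python3 -m handwheel '[[[0,0,0.01,0],[0,0,0.004,0],[0,0,0,0],[0,0,0,0],[0,0,0,0]]]' | sed -n '2p;4p'
python3 -c "
from h import *
go(.4414,.0700,.0298,-6.5)"
```

```text
position: [0.4412, 0.0705, 0.0506]
position: [0.4422, 0.0703, 0.0392]
ft_force: [0.5, -0.2, 0.0]
t27.48 at [0.4422 0.0703 0.0392] yaw -6.47 w 0.0441 F [ 0.5 -0.2  0. ] | first roll 0.001, then tool shift [-0.0007  0.0004  0.0094]
```

```bash
python3 -m handwheel '[[[-0.0007,0.0004,0.004,0],[0,0,0.0035,0],[0,0,0.001,0],[0,0,0,0],[0,0,0,0]]]' | sed -n '2p;4p'
python3 -m handwheel '[[[0,0,0.0006,0],[0,0,0,0],[0,0,0,0]]]' | sed -n '2p;4p'
```

```text
position: [0.4409, 0.07, 0.03]
ft_force: [-0.4, -0.0, 0.5]
position: [0.441, 0.0699, 0.0299]
ft_force: [-1.8, -0.3, 7.1]
```

Contact at 7 N. Release, rise and move to the bottle.

```bash
python3 -m handwheel '[[[0,0,-0.0005,0],[0,0,0,0],[0,0,0,0],[0,0,0,0],[0,0,0,0]]]' 70 | tail -2
python3 -m handwheel '[[[0,0,-0.01,0],[0,0,-0.02,0],[0,0,-0.035,0],[0,0,-0.035,0],[0,0,-0.035,0]]]' | head -2
python3 -m handwheel '[[[0,0,-0.03,0],[0,-0.02,0,-0.047],[0,-0.03,0,-0.048],[0,-0.03,0,-0.048],[-0.004,-0.03,0,-0.047]]]' 60 | head -2
python3 -m handwheel '[[[-0.008,-0.02,0,-0.047],[-0.007,-0.015,0,0],[0,0,0,0],[0,0,0,0],[0,0,0,0]]]' | head -2
python3 -c "
from h import *
go(.4395,.218,.0545,7.1)"
```

```text
ft_force: [-0.6, -0.2, 0.1]
grip_width: 0.0599
time_s: 28.98
position: [0.4405, 0.07, 0.1664]
time_s: 29.4
position: [0.4412, 0.1807, 0.195]
time_s: 29.82
position: [0.4229, 0.2124, 0.1949]
t29.82 at [0.4229 0.2124 0.1949] yaw 7.07 w 0.0516 F [0.2 0.4 0.9] | first roll -0.001, then tool shift [ 0.0172 -0.0035  0.1404]
```

```bash
python3 -m handwheel '[[[0.0085,-0.0018,0,0],[0.0085,-0.0018,0.01,0],[0,0,0.035,0],[0,0,0.035,0],[0,0,0.03,0]]]' | sed -n 2p
python3 -m handwheel '[[[0,0,0.02,0],[0,0,0.01,0],[0,0,0,0],[0,0,0,0],[0,0,0,0]]]' | sed -n '2p;4p'
python3 -c "
from h import *
go(.4395,.218,.0545,7.1)"
```

```text
position: [0.4398, 0.2179, 0.0832]
position: [0.4399, 0.2184, 0.0557]
ft_force: [0.2, -0.1, -0.2]
t30.65 at [0.4399 0.2184 0.0557] yaw 7.05 w 0.0512 F [ 0.2 -0.1 -0.2] | first roll -0.001, then tool shift [-0.0005  0.0004  0.0012]
```

```bash
python3 -m handwheel '[[[0,0,0,0],[0,0,0,0],[0,0,0,0],[0,0,0,0],[0,0,0,0]]]' 0 30 | sed -n '2p;5p'
python3 -m handwheel '[[[0,0,0,0],[0,0,-0.005,0],[0,0,-0.015,0],[0,0,-0.02,0],[0,0,-0.02,0]]]' | tail -2
python3 -m handwheel '[[[0,0,-0.025,0],[0,0,-0.02,0],[0,0,-0.01,0],[0,0,0,0],[0,0,0,0]]]' | sed -n '2p;5p'
python3 -m handwheel '[[[0,0.01,0,0.047],[0,0.015,0,0.048],[0,0.02,0,0.048],[0,0.022,0,0.047],[0,0.025,0,0.047]]]' | head -2
python3 -m handwheel '[[[0,0.025,0,0],[0,0.025,0,0],[0,0.025,0,0],[0,0.02,0,0],[0,0.015,0,0]]]' | head -2
python3 -m handwheel '[[[0,0.01,0,0],[0,0,0,0],[0,0,0,0],[0,0,0,0]]]' | head -2
python3 -c "
from h import *
go(.4334,-.0032,.0567,-6.5)"
```

```text
position: [0.4396, 0.2186, 0.056]
grip_width: 0.0312
ft_force: [0.8, 1.0, -0.0]
grip_width: 0.0313
position: [0.4388, 0.2187, 0.1701]
grip_width: 0.031
time_s: 32.32
position: [0.4392, 0.1263, 0.1687]
time_s: 32.73
position: [0.4266, 0.0162, 0.1689]
time_s: 33.07
position: [0.4262, 0.0083, 0.1696]
t33.07 at [0.4262 0.0083 0.1696] yaw -6.46 w 0.0316 F [ 0.2 -0.5 -0.1] | first roll 0.001, then tool shift [0.0085 0.0106 0.1129]
```

```bash
python3 -m handwheel '[[[0.0042,0.0053,0,0],[0.0042,0.0053,0.01,0],[0,0,0.025,0],[0,0,0.03,0],[0,0,0.025,0]]]' | sed -n 2p
python3 -m handwheel '[[[0,0,0.01,0],[0,0,0.006,0],[0,0,0,0],[0,0,0,0],[0,0,0,0]]]' | sed -n '2p;4p'
python3 -c "
from h import *
go(.4334,-.0032,.0567,-6.5)"
```

```text
position: [0.4336, -0.0036, 0.0787]
position: [0.434, -0.0039, 0.0647]
ft_force: [0.3, -0.1, -1.4]
t33.90 at [ 0.434  -0.0039  0.0647] yaw -6.46 w 0.0316 F [ 0.3 -0.1 -1.4] | first roll 0.001, then tool shift [-0.0007 -0.0006  0.008 ]
```

```bash
python3 -m handwheel '[[[-0.0007,-0.0006,0.0035,0],[0,0,0.003,0],[0,0,0.001,0],[0,0,0,0],[0,0,0,0]]]' | sed -n '2p;4p'
python3 -m handwheel '[[[0,0,0.0006,0],[0,0,0,0],[0,0,0,0]]]' | sed -n '2p;4p'
```

```text
position: [0.433, -0.0032, 0.0569]
ft_force: [-1.1, 0.4, 7.4]
position: [0.4331, -0.0033, 0.0568]
ft_force: [-3.6, 0.5, 15.0]
```

Contact. Ease off, release, rise and check everything.

```bash
python3 -m handwheel '[[[0,0,-0.001,0],[0,0,0,0],[0,0,0,0]]]' | sed -n '2p;4p'
python3 -m handwheel '[[[0,0,0,0],[0,0,0,0],[0,0,0,0],[0,0,0,0]]]' 60 | tail -2
python3 -m handwheel '[[[0,0,-0.01,0],[0,0,-0.025,0],[0,0,-0.035,0],[0,0,-0.04,0],[0,0,-0.04,0]]]' | head -2
python3 -m handwheel '[[[0,0,-0.04,0],[-0.02,0,0,0],[-0.01,0,0,0],[0,0,0,0],[0,0,0,0]]]' | head -2
python3 - <<'E'
from m import *
save('wrist','w10');s=load('w10');im=s['im'].astype(int);R_,B=im[...,0],im[...,2];c=cloud(s)
m=cv2.morphologyEx(((B>1.6*R_)&(B>70)).astype(np.uint8),cv2.MORPH_OPEN,np.ones((3,3)))
cs=max(cv2.findContours(m,0,1)[0],key=cv2.contourArea);p=plane(s,cs.reshape(-1,2),.062)[:,:2];print('lid',circ(p,.023,p.mean(0)))
z=c[...,2];q=(R_>1.3*B)&(R_>35)&(R_<170)&(z>.008)&(z<.061)&(np.hypot(c[...,0]-.433,c[...,1]+.003)<.03);P=c[q];print('bottle',circ(P[:,:2],.016,P[:,:2].mean(0)))
save('side','d10')
a=cv2.imread('pics/d10.png')[170:330,290:410]; cv2.imwrite('pics/m10.png',np.hstack([cv2.resize(a,(300,400)),cv2.resize(cv2.imread('pics/w10.png')[:320],(500,250))] if 0 else [cv2.resize(a,(300,400)),cv2.imread('pics/w10.png')[:,130:630]]))
E
```

```text
position: [0.4329, -0.0033, 0.057]
ft_force: [-0.2, 0.5, 4.3]
ft_force: [0.4, -0.2, -0.8]
grip_width: 0.051
time_s: 35.57
position: [0.4322, -0.003, 0.2084]
time_s: 35.98
position: [0.4024, 0.0003, 0.2459]
lid (array([0.4393, 0.069 ]), 136, np.float64(0.0011))
bottle (array([ 0.4321, -0.004 ]), 53, np.float64(0.0008))
```

View pics/m10.png

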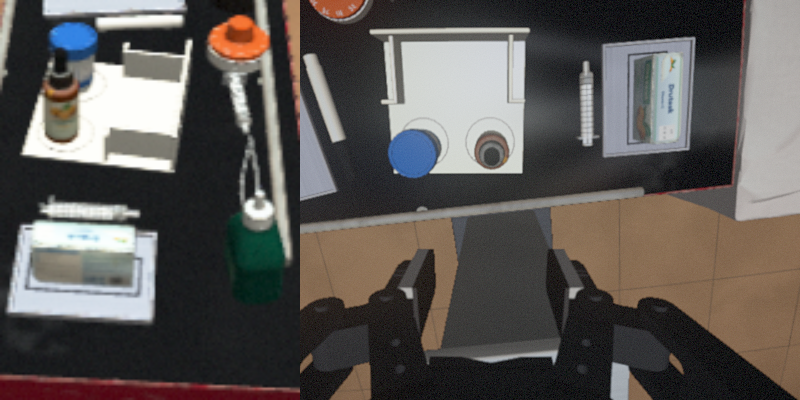

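Bottle and cup stand upright on their rings, within about 2 mm of where they started, and the carton lies in its rectangle. Handing in.

```bash
python3 -c "
from rig import env
print(env.close_job(), env.observe()['time_s'])"
```

```text
the job is handed in; nothing more can be done
the job is handed in; nothing more can be done
```

I handed the job in at about 36 s of the 136 s allowed. The bottle and then the cup went onto the narrow tray, the carton onto the wide tray's rectangle, and then the cup and the bottle back to the caddy.

- **Bottle:** the last picture shows it upright on its ring at (0.432, −0.004), against (0.433, −0.003) at the start.
- **Cup:** it stands upright on its ring at (0.439, 0.069), against (0.4416, 0.0695) at the start, so about 2 mm off.
- **Carton:** measured just after release, it lies flat and lengthwise at (0.463, −0.174), against a tray centre of (0.462, −0.174). Its yaw was within 1° of the tray's.
- **Forces:** the highest I read was about 21 N at the wrist, while setting the carton down.

Two readings disagreed with what was expected:

- **Rectangle fit:** my direct fit of the printed rectangle came out 10 mm too long (stray pixels), so I placed the carton by the tray's outline instead.
- **Cup grip:** the cup's grip read 44 mm, where its body is 42 mm and its lid 46 mm. The pads probably touched the lid edge, but this did no visible harm.

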